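Turn the utensil tray the right way round in its box

TASK

The wooden utensil tray sits the wrong way round in its wooden box: its open end should face the low, cut-down end of the box, so that utensils can be slid out. Swing the metal catch right out of the way, lift the tray clear by its post, turn it half round and lower it gently, fully home in the box, then swing the catch squarely back over the tray. Keep the peeler and the can opener in the tray, and leave the other things on the worktop where they are.

Things in the scene. Friction and masses are not known exactly. Their poses are not given: they have to be found in the camera images.
- housing: wooden box, fixed. Outside 228 x 148 mm, inside 200 (x) x 120 (y), floor 6 thick, walls 40 high, all inner rims flaring outward over the top 8 mm as a lead-in. Origin: centre of its underside, on the worktop; z up. Its -x end is the low end, cut down to 14 mm; its +x end is full height. The catch's pivot stands outside its -y wall, at (-55, -81) mm in this frame
- tray: wooden tray, 194 x 114 mm, walls 42 high, 0.25 to 0.45 kg; 3 mm play on each side in the box. Origin: centre of its underside, 6 mm above the box's origin when home. Its +x end is the open end (8 mm lip), its -x end is full height. Its handle is a square post, 20 x 20 mm, sides along the tray's x and y, stands in the middle, top 92 mm above the origin; it balances there
- tray_grip (a point): the point to grip on the tray's post: on its axis, 75 mm above the tray's underside (17 mm below its top)
- tray_open_end (a point): middle of the top of the lip at the tray's open end, at (94.5, 0, 8) mm in the tray's frame
- catch (a joint): angle of the metal turn-button catch about its upright pivot, rad, 0 to 2.1 with firm stops. 0: the bar points along the box's +y, in over the tray, holding it down; growing turns it counter-clockwise seen from above, the bar's end swinging towards the box's -x; at 1.57 it lies along the wall; from 1.45 up the tray can pass. Stays where it is left; about 1 N at the knob moves it
- catch_knob (a point): top of the round upright knob near the end of the catch's bar, 86 mm above the box's underside. The knob is 12 mm across and stands 30 mm above the bar; its axis is 46 mm from the pivot. The bar is 13 mm wide, 64 long, 6 thick; its top is 56 mm above the box's underside
- peeler: peeler, 170 x 25 x 18 mm, lying loose in one compartment of the tray; origin: middle of its underside, x along it
- can_opener: can opener, 174 x 41 x 20 mm, lying loose in the other compartment; origin: middle of its underside, x along it
- spice_a: bystander to be left alone: spice jar, 42 mm across, 106 tall; origin: middle of its underside
- spice_b: bystander to be left alone: spice jar, 47 mm across, 97 tall; origin: middle of its underside
- jam_jar: bystander to be left alone: jam jar, 63 mm across, 104 tall; origin: middle of its underside
- onion: bystander to be left alone: onion, 68 mm across, 72 tall; origin: middle of its underside
- kitchen_timer: bystander to be left alone: round wind-up kitchen timer, 66 mm across, 58 tall; origin: middle of its underside
- mug_counter: bystander to be left alone: mug, 85 x 111 x 86 mm; origin: middle of its underside

How it is judged:
On the way, in this order (a step that is already met when the one before it is completed fails the run):
1. the catch is swung out, clear of the tray (value of joint catch above 1.4 rad), for 0.1 s.
2. the tray is lifted clear of the box (z of tray in the frame of housing above 0.045 m), for 0.1 s.
3. the tray is home in the box, its open end at the box's low end (x of tray_open_end in the frame of housing below -0.085 m and z of tray in the frame of housing below 0.009 m and horizontal distance between tray and housing below 0.008 m and angle between tray's own z axis and vertical below 0.04 rad), for 0.3 s.
At the end, for the whole second after the job is handed in: Tray level and fully home (within 3 mm of the box floor, centred within 8 mm), open end at the box's low end; catch back over it (within 0.5 rad of its closed stop); peeler and can opener lying flat in the tray (middles within 60 mm of its middle); tray and catch at rest (all of step 3 and horizontal distance between each of peeler, can_opener and tray below 0.06 m and z of peeler in the frame of tray between 0 and 0.02 m and z of can_opener in the frame of tray between 0 and 0.02 m and value of joint catch below 0.5 rad and linear speed of tray below 0.02 m/s and velocity of joint catch below 0.1 rad/s); the robot touches nothing.
It fails at once if the tray is dropped into the box (faster than 0.5 m/s within the box) (linear speed of tray above 0.5 m/s and z of tray in the frame of housing below 0.045 m and horizontal distance between tray and housing below 0.05 m).
It fails at once if another thing on the worktop is shifted by more than 30 mm (distance of any of spice_a, spice_b, jam_jar, onion, kitchen_timer, mug_counter from where it was at the start of the episode above 0.03 m).
It also fails if it takes over 72 s, if anything falls off the work surface, if the arm or the gripper's body presses on something with over 40 N, if the wrist force passes 120 N, or if a joint passes its speed limit or range.

ROBOT

A 6-joint arm with a two-finger parallel gripper is mounted at the origin on a cart in front of the work surface, level with it; the furniture and walls round the work are solid. World frame = base frame: x ahead of the robot, y to its left, z up, the work surface at z = 0. Lengths are in m, angles in rad, forces in N, time in s.
With the tool pointing down it reaches from about 0.35 to 0.775 m from the base axis. Payload 7.3 kg.
Tool frame: the origin (TCP) lies at the centre of the arm's flange, where the gripper is bolted on; the fingertips stand 178 mm ahead of it and the grasp point (between the pads) lies 159 mm ahead of it (tip_extent is the distance from the TCP to the fingertips, in m); z points along the fingers, y is the line along which they close (so a half turn about z gives the same grasp; the last joint's range is limited). The gripper opens to 92 mm and grips with 3 to 60 N. Pads are 19 mm wide; open, the fingers measure 130 mm over their backs; the gripper's body (75 mm by 190 mm) begins 47 mm behind the grasp point.
Start: joints at [-1.332, 0.342, 1.524, -0, 1.275, -0.146], TCP at [0.197, -0.487, 0.405] pointing down, gripper open.
Joint ranges: [-2.53, 2.53], [-0.77, 2.02], [0.04, 2.7], [-1, 4.14], [0.28, 2.66], [-3.11, 3.11]. Speed limits (rad/s): [2.57, 2.57, 3.14, 3.14, 3.14, 3.14].

INTERFACE

Orientations are given as [roll, pitch, yaw] about the fixed x, y, z axes, in that order (R = Rz(yaw) Ry(pitch) Rx(roll)).
In Python, from cell import * gives the robot as it stands.
- The arm moves only by the tool arm_command, never from a script. Its arguments are lists of equal length, an entry for each row: "xyz": the shift along the world's x, y, z in mm, a list of three; "spin": the turn about the world's z in degrees. In form: {"xyz": [[tx, ty, tz], ...], "spin": [spin, ...]}. A call has 1 to 20 rows; each row shifts and turns the commanded pose from where the row before left it; what a row does not reach is not made up. A row lasts 1/10 s, in which the tool goes at most 50 mm and 8.59 degrees, less where a joint would pass 70% of its speed; a pose out of reach is approached as far as the arm can. A call with a gripper value outside its range is refused whole. "jaw" is the opening, from -1 (shut) to 1 (fully open), set as the call begins (left out, the last holds). The fingers move at their own pace and stop on an object; "squeeze" is the grip in N (left out, the last holds). Time passes only in rows, so rows that do not move let the fingers close. It gives the time, the measured TCP pose, the force, the opening and the grip force at its end, in the units of the state.
- observe(): the state, without advancing time (a new reading comes with each control period).
- read_camera(name): name is "scene" or "top" or "wrist"; returns a dict with "img" (480x640x3 uint8, red, green, blue), "depth" (480x640 float32, m along the optical axis (not along the pixel's ray), 0 where there is no reading), "fx", "fy", "cx", "cy" (pixels), "dist_coeffs" ([k1, k2, p1, p2, k3] as OpenCV has them; the pictures are not rectified), "world_from_camera" (4x4, takes a point from camera to world coordinates). Camera axes: x right, y up, looking along -z (the intrinsics and any distortion apply to the point x, -y, -z); pixel columns grow to the right and rows downward; lengths in m; the calibration is good to about 2 mm. A picture is of the moment at which its call begins.
- hand_in(): hands the job in; it is judged then, once.
The state is a dict: "time": time; "qpos": joint angles; "qvel": joint speeds; "joint_efforts": joint torques, N m; "tool_pos": TCP position; "tool_rot": TCP orientation; "contact_force": force on the tool from outside, world axes, zero at the start; "torque": the same for the moment, N m; "opening": finger opening in m; "grip_force": force on a finger pad.
Only numpy, scipy, OpenCV 4.12 (cv2) and the standard library are available. Lean on these libraries where they do the work, as an engineer would, in place of code of your own. Each camera call takes 0.05 s, during which the arm holds its last target. There are 200 camera calls.

## Working session

There is one attempt and no reset: what is moved stays moved. The work goes in short steps, Python scripts to look and compute and a tool call to move; the robot and the scene stay as the last step left them, time stands still between calls to the robot, and variables do not carry over. Pictures are saved under pics/ and viewed, at most 10 in all, crops included, and the job is handed in when it is done.

Besides the shell and the picture viewer there is one more tool, called after ">>>" in YAML: its name, and indented under it one key for each argument. arm_command: Moves the arm, as the interface text tells. Its arguments: {"type":"object","properties":{"xyz":{"type":"array","items":{"type":"array","items":{"type":"number"}}},"spin":{"type":"array","items":{"type":"number"}},"jaw":{"type":"number"},"squeeze":{"type":"number"}},"required":["xyz","spin"]}

```bash
mkdir -p pics; cat > h.py <<'E'
from cell import *
import numpy as np, cv2
def cam(n,save=None):
    c=read_camera(n)
    if save: cv2.imwrite('pics/'+save,c['img'][:,:,::-1])
    return c
def world(c):
    "world coordinates of each pixel, 480x640x3"
    K=np.array([[c['fx'],0,c['cx']],[0,c['fy'],c['cy']],[0,0,1.]])
    u,v=np.meshgrid(np.arange(640.),np.arange(480.))
    n=cv2.undistortPoints(np.stack([u,v],-1).reshape(-1,1,2),K,np.array(c['dist_coeffs'],float)).reshape(480,640,2)
    d=c['depth']; T=np.array(c['world_from_camera'])
    P=np.stack([n[...,0]*d,-n[...,1]*d,-d],-1)
    W=P@T[:3,:3].T+T[:3,3]; W[d==0]=np.nan
    return W
E
python3 - <<'E'
from h import *
c=cam('top','top0.png'); np.save('top0.npy',world(c)); print(c['world_from_camera'])
c=cam('scene','sc0.png'); np.save('sc0.npy',world(c));print(observe())
E
```

```text
[[-0.01588985  0.99553679 -0.09302696  0.39049215]
 [-0.99972978 -0.01739742 -0.01541724 -0.16702228]
 [-0.01696686  0.09275684  0.99554422  1.51527827]
 [ 0.          0.          0.          1.        ]]
{'time': 0.1, 'qpos': array([-1.33198280e+00,  3.42690946e-01,  1.52486665e+00,  1.67999192e-05,
        1.27540556e+00, -1.46011564e-01]), 'qvel': array([-0.00029959, -0.00080408, -0.00325853, -0.00183083, -0.0013777 ,
       -0.00071696]), 'joint_efforts': array([ 1.89518978e-03, -4.32002091e+01, -2.44695479e+01,  7.18635530e-02,
        5.25755086e-02, -4.40555232e-05]), 'tool_pos': array([ 0.19707719, -0.48650077,  0.40411376]), 'tool_rot': array([-3.14023908e+00, -2.15292434e-04,  3.84820043e-01]), 'contact_force': array([ 0.14498176, -0.13055094,  0.63658555]), 'torque': array([-0.01910804,  0.01733865,  0.0400421 ]), 'grip_force': 0.0, 'opening': 0.09164793729137269}
```

View pics/top0.png

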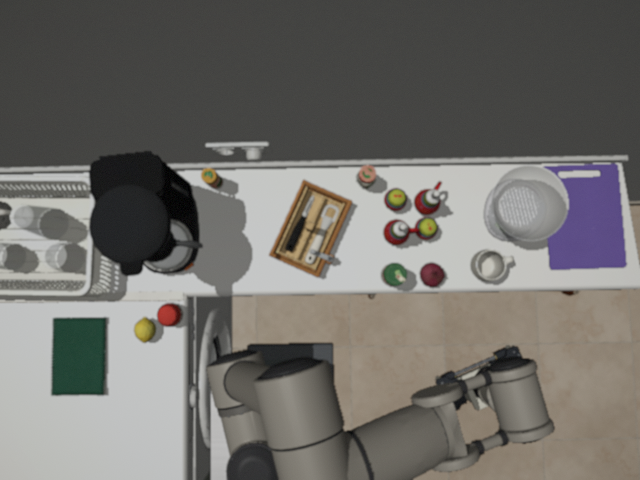

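View pics/sc0.png

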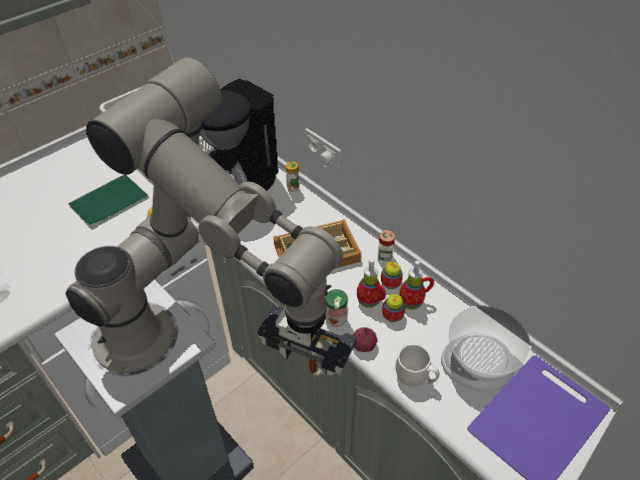

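The top view shows the box near pixel (312,228), its catch near (320,258), spice jar at (367,176), and jam jar at (395,275). Next is an enlarged crop.

```bash
python3 - <<'E'
from h import *
i=cv2.imread('pics/top0.png')[170:285,255:415]
cv2.imwrite('pics/c0.png',cv2.resize(i,None,fx=5,fy=5,interpolation=cv2.INTER_CUBIC))
W=np.load('top0.npy')
R=W[170:285,255:415].reshape(-1,3)
# housing+tray blob: rim points
sub=W.copy(); m=np.zeros((480,640),np.uint8)
m[(W[...,2]>0.02)]=255; m[:175]=0;m[290:]=0;m[:,:255]=0;m[:,355:]=0
n,l,s,ce=cv2.connectedComponentsWithStats(m)
for k in range(1,n):
  if s[k,4]>200:
    P=W[l==k]; r=cv2.minAreaRect(P[:,:2].astype(np.float32)); print(s[k],r, np.percentile(P[:,2],[5,50,95,99.5]))
    np.set_printoptions(precision=4,suppress=True)
    h=P[P[:,2]>0.07]; print(h)
E
```

```text
[ 269  180   84   98 2229] ((0.5497403144836426, -0.12642860412597656), (0.16335779428482056, 0.22820478677749634), 65.09215545654297) [0.0241879  0.038971   0.0587023  0.10006261]
[[ 0.5616 -0.1146  0.1053]
 [ 0.5625 -0.1169  0.0973]
 [ 0.5627 -0.1194  0.0951]
 [ 0.5627 -0.122   0.0951]
 [ 0.5596 -0.1118  0.1008]
 [ 0.5604 -0.1142  0.0936]
 [ 0.5606 -0.1167  0.0909]
 [ 0.5606 -0.1193  0.0909]
 [ 0.56   -0.122   0.0959]
 [ 0.5602 -0.1245  0.0936]
 [ 0.5597 -0.1272  0.0974]
 [ 0.5569 -0.1118  0.1011]
 [ 0.557  -0.1144  0.1   ]
 [ 0.5569 -0.117   0.1003]
 [ 0.5571 -0.1195  0.0987]
 [ 0.5577 -0.1219  0.0927]
 [ 0.5572 -0.1246  0.0966]
 [ 0.5574 -0.1271  0.0948]
 [ 0.557  -0.1298  0.0978]
 [ 0.5552 -0.1089  0.0936]
 [ 0.5551 -0.1115  0.0947]
 [ 0.5546 -0.1143  0.098 ]
 [ 0.5549 -0.1167  0.0951]
 [ 0.555  -0.1193  0.0941]
 [ 0.5549 -0.1219  0.0947]
 [ 0.5542 -0.1247  0.1004]
 [ 0.5543 -0.1272  0.0992]
 [ 0.5541 -0.1298  0.1004]
 [ 0.5519 -0.1091  0.0997]
 [ 0.552  -0.1117  0.0986]
 [ 0.552  -0.1142  0.0983]
 [ 0.5521 -0.1168  0.0975]
 [ 0.5517 -0.1195  0.1001]
 [ 0.5515 -0.1221  0.1017]
 
[... 812 characters left out ...]
0.5421 -0.1242  0.092 ]
 [ 0.5411 -0.1211  0.0769]
 [ 0.5414 -0.1237  0.0744]
 [ 0.4906 -0.1233  0.0866]
 [ 0.4905 -0.1259  0.0875]
 [ 0.4906 -0.1284  0.0847]
 [ 0.4883 -0.1231  0.082 ]
 [ 0.4879 -0.1259  0.0873]
 [ 0.4881 -0.1284  0.0836]
 [ 0.4874 -0.1312  0.0929]
 [ 0.4856 -0.1231  0.0826]
 [ 0.4855 -0.1257  0.0841]
 [ 0.4854 -0.1283  0.0844]
 [ 0.4853 -0.131   0.0851]
 [ 0.4829 -0.1231  0.0841]
 [ 0.4827 -0.1258  0.0869]
 [ 0.483  -0.1282  0.0818]
 [ 0.4828 -0.1309  0.0849]
 [ 0.481  -0.1253  0.0726]
 [ 0.4809 -0.128   0.0745]]
[285 216  21  38 285] ((0.5385299324989319, -0.0775022953748703), (0.024101747199892998, 0.10736656188964844), 65.57243347167969) [0.0211 0.0263 0.0314 0.0343]
[]
```

View pics/c0.png

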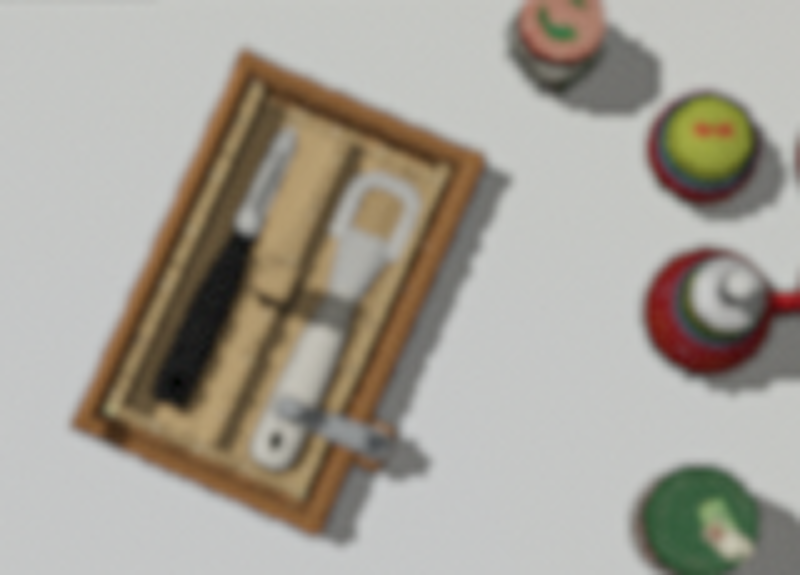

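The crop shows the peeler on the left and the can opener on the right. The catch is at about (335,425) with its pivot on the right wall, so the low end is at the lower left. The housing is at about (0.551, -0.119) with yaw of about -25°. The knob measures about (0.4855, -0.127), which agrees with the model. I'll move above the knob.

>>> arm_command:
  xyz:
    - [14.4,18,0]
    - [14.4,18,0]
    - [14.4,18,0]
    - [14.4,18,0]
    - [14.4,18,0]
    - [14.4,18,0]
    - [14.4,18,0]
    - [14.4,18,0]
    - [14.4,18,0]
    - [14.4,18,0]
    - [14.4,18,0]
    - [14.4,18,0]
    - [14.4,18,0]
    - [14.4,18,0]
    - [14.4,18,0]
    - [14.4,18,0]
    - [14.4,18,0]
    - [14.4,18,-20]
    - [14.4,18,-20]
    - [14.4,18,-20]
  spin: [2.15,2.15,2.15,2.15,2.15,2.15,2.15,2.15,2.15,2.15,2.15,2.15,2.15,2.15,2.15,2.15,2.15,2.15,2.15,2.15]
  jaw: -0.2
  squeeze: 10

```text
time: 2.1
tool_pos: [0.4855, -0.1257, 0.3439]
tool_rot: [-3.142, 0.0, 1.137]
contact_force: [-0.5, -0.0, 0.6]
opening: 0.0368
grip_force: 0.0
```

```bash
python3 - <<'E'
from h import *
np.set_printoptions(precision=4,suppress=True)
c=cam('wrist','w1.png'); W=world(c); s=observe(); print(s['tool_pos'],s['tool_rot'],s['opening'])
m=(W[...,2]>.075)&(W[...,2]<.12)
n,l,st,_=cv2.connectedComponentsWithStats(m.astype(np.uint8))
for k in range(1,n):
  if st[k,4]>60: P=W[l==k]; print(st[k],np.median(P,0),P.min(0),P.max(0),cv2.minAreaRect(P[:,:2].astype(np.float32)))
E
```

```text
[ 0.4861 -0.1235  0.3406] [-3.1366 -0.0015  1.1397] 0.0367518392749075
[ 397  175   40   36 1281] [ 0.5537 -0.1168  0.0965] [ 0.5432 -0.1303  0.075 ] [ 0.567  -0.1065  0.0993] ((0.5553364157676697, -0.11841712892055511), (0.02004963718354702, 0.020111076533794403), 65.40434265136719)
[317 234  18  20 288] [ 0.489  -0.1253  0.0847] [ 0.4827 -0.1319  0.0757] [ 0.4944 -0.1204  0.0867] ((0.4889107644557953, -0.1262790858745575), (0.011422326788306236, 0.011298118159174919), 65.60125732421875)
[522 464  10  11  65] [ 0.5543 -0.3385  0.1124] [ 0.5495 -0.3459  0.1012] [ 0.5575 -0.3329  0.118 ] ((0.5541455149650574, -0.3388923704624176), (0.0022396601270884275, 0.015097333118319511), 31.85158920288086)
```

View pics/w1.png

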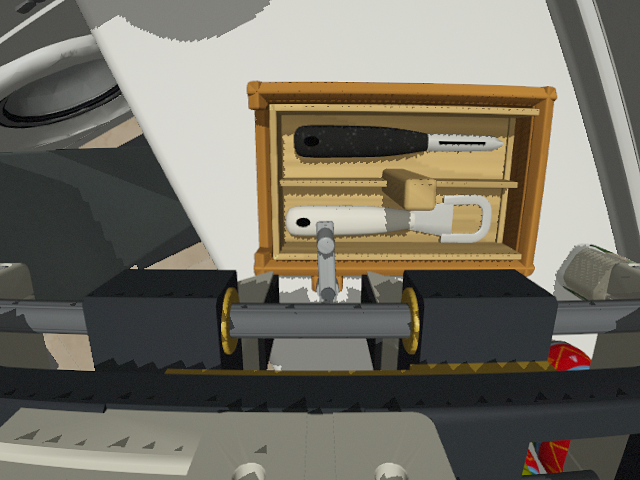

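The wrist view shows the knob at (326,244) and the post at (412,190), and the tool is well aligned with the box. I'll descend around the knob and cage it.

>>> arm_command:
  xyz:
    - [2.5,0,-10]
    - [0,0,-15]
    - [0,0,-15]
    - [0,0,-15]
    - [0,0,-15]
    - [0,0,-15]
    - [0,0,-10]
    - [0,0,-6]
    - [0,0,0]
  spin: [0,0,0,0,0,0,0,0,0]

```text
time: 3.05
tool_pos: [0.4874, -0.1269, 0.2433]
tool_rot: [-3.141, 0.0, 1.135]
contact_force: [0.5, 0.2, 0.1]
opening: 0.0368
grip_force: 0.0
```

>>> arm_command:
  xyz:
    - [0,0,0]
    - [0,0,0]
    - [0,0,0]
    - [0,0,0]
  spin: [0,0,0,0]
  jaw: -0.66

```text
time: 3.45
tool_pos: [0.4877, -0.1266, 0.2441]
tool_rot: [3.141, -0.0, 1.135]
contact_force: [-0.0, 0.3, -0.8]
opening: 0.0162
grip_force: 0.0
```

```bash
python3 - <<'E'
import numpy as np
# arc steps: catch 0->1.8 about pivot; knob dir world angle = -25+90+catch
a=np.radians(65)+np.linspace(0,1.8,19)
p=46*np.c_[np.cos(a),np.sin(a)]
print(np.round(np.diff(p,axis=0),1).tolist())
E
```

```text
[[-4.3, 1.7], [-4.4, 1.3], [-4.5, 0.9], [-4.6, 0.4], [-4.6, -0.1], [-4.6, -0.5], [-4.5, -1.0], [-4.4, -1.4], [-4.2, -1.8], [-4.0, -2.3], [-3.8, -2.6], [-3.5, -3.0], [-3.2, -3.3], [-2.8, -3.6], [-2.4, -3.9], [-2.0, -4.1], [-1.6, -4.3], [-1.2, -4.4]]
```

>>> arm_command:
  xyz:
    - [-4.3,1.7,0]
    - [-4.4,1.3,0]
    - [-4.5,0.9,0]
    - [-4.6,0.4,0]
    - [-4.6,-0.1,0]
    - [-4.6,-0.5,0]
    - [-4.5,-1.0,0]
    - [-4.4,-1.4,0]
    - [-4.2,-1.8,0]
    - [-4.0,-2.3,0]
    - [-3.8,-2.6,0]
    - [-3.5,-3.0,0]
    - [-3.2,-3.3,0]
    - [-2.8,-3.6,0]
    - [-2.4,-3.9,0]
    - [-2.0,-4.1,0]
    - [-1.6,-4.3,0]
    - [-1.2,-4.4,0]
    - [0,0,0]
  spin: [5.73,5.73,5.73,5.73,5.73,5.73,5.73,5.73,5.73,5.73,5.73,5.73,5.73,5.73,5.73,5.73,5.73,5.73,0]

```text
time: 5.35
tool_pos: [0.423, -0.1589, 0.244]
tool_rot: [-3.141, 0.001, 2.936]
contact_force: [-0.9, -1.5, -0.3]
opening: 0.0154
grip_force: 0.0
```

>>> arm_command:
  xyz:
    - [0,0,0]
    - [0,0,0]
    - [0,0,5]
    - [0,0,15]
    - [0,0,20]
    - [0,0,20]
    - [0,0,20]
    - [0,0,20]
    - [0,0,0]
  spin: [0,0,0,0,0,0,0,0,0]
  jaw: -0.2

```text
time: 6.25
tool_pos: [0.4235, -0.1587, 0.3463]
tool_rot: [-3.14, 0.005, 2.935]
contact_force: [0.2, 0.6, -0.6]
opening: 0.0366
grip_force: 0.0
```

```bash
python3 - <<'E'
from h import *
np.set_printoptions(precision=4,suppress=True)
c=cam('wrist','w2.png'); W=world(c); s=observe(); print(s['tool_pos'],s['tool_rot'],s['qpos'])
m=(W[...,2]>.075)&(W[...,2]<.12)
n,l,st,_=cv2.connectedComponentsWithStats(m.astype(np.uint8))
for k in range(1,n):
  if st[k,4]>60: P=W[l==k]; print(st[k],np.median(P,0),cv2.minAreaRect(P[:,:2].astype(np.float32)))
E
```

```text
[ 0.4231 -0.1586  0.3448] [-3.1408  0.0028  2.935 ] [-0.5284  0.2722  1.8075  0.0001  1.059  -1.8927]
[314 236  18  21 283] [ 0.4254 -0.1577  0.0848] ((0.42651689052581787, -0.15797419846057892), (0.011251543648540974, 0.011565676890313625), 28.368457794189453)
[  30  252   87   49 2836] [ 0.4093 -0.3251  0.1022] ((0.4101127088069916, -0.32920464873313904), (0.048599645495414734, 0.02601364627480507), 79.35269927978516)
[ 43 333  46  13 370] [ 0.4496 -0.3407  0.1031] ((0.4503846764564514, -0.3430880308151245), (0.033440399914979935, 0.010521691292524338), 78.80014038085938)
```

View pics/w2.png

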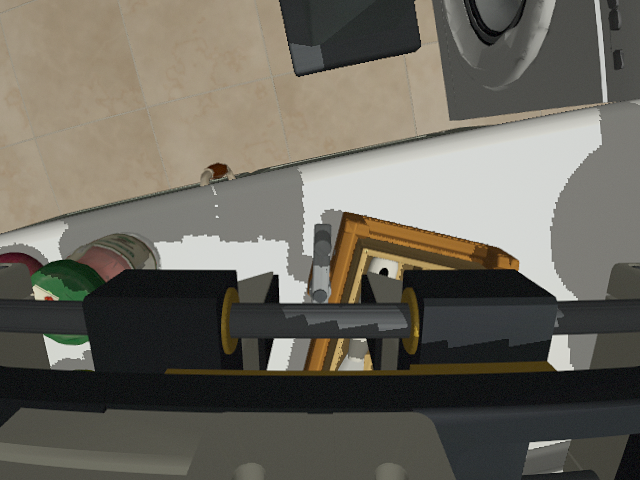

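The catch is out: the bar at (322,260) lies along the wall. I'll go over the post and check it there.

>>> arm_command:
  xyz:
    - [13.1,4,0]
    - [13.1,4,0]
    - [13.1,4,0]
    - [13.1,4,0]
    - [13.1,4,0]
    - [13.1,4,0]
    - [13.1,4,0]
    - [13.1,4,0]
    - [13.1,4,0]
    - [13.1,4,0]
    - [0,0,0]
    - [0,0,0]
  spin: [-1.33,-1.33,-1.33,-1.33,-1.33,-1.33,-1.33,-1.33,-1.33,-1.33,0,0]
  jaw: 0.2

```text
time: 7.5
tool_pos: [0.5536, -0.1185, 0.3426]
tool_rot: [-3.141, -0.002, 2.704]
contact_force: [0.5, -0.4, -0.0]
opening: 0.0551
grip_force: 0.0
```

```bash
python3 - <<'E'
from h import *
np.set_printoptions(precision=4,suppress=True)
c=cam('wrist','w3.png'); W=world(c); s=observe(); print(s['tool_pos'],s['tool_rot'],s['qpos'])
m=(W[...,2]>.085)&(W[...,2]<.12)
n,l,st,_=cv2.connectedComponentsWithStats(m.astype(np.uint8))
for k in range(1,n):
  if st[k,4]>60: P=W[l==k]; print(st[k],np.median(P,0),cv2.minAreaRect(P[:,:2].astype(np.float32)))
E
```

```text
[ 0.5534 -0.1186  0.3429] [-3.1413 -0.0019  2.7038] [-0.3465  0.4711  1.5008 -0.0001  1.1717 -1.4794]
[163  83  18  19 104] [ 0.4262 -0.1569  0.0855] ((0.4269057512283325, -0.15733440220355988), (0.010335024446249008, 0.009279774501919746), 40.246299743652344)
[ 305  237   32   34 1035] [ 0.5536 -0.1182  0.0968] ((0.5551447868347168, -0.11852316558361053), (0.019640885293483734, 0.019798394292593002), 65.43701171875)
[ 43 333  12  36 161] [ 0.5394 -0.3288  0.091 ] ((0.5397835373878479, -0.3291981518268585), (0.005170879419893026, 0.025775933638215065), 82.17781829833984)
```

View pics/w3.png

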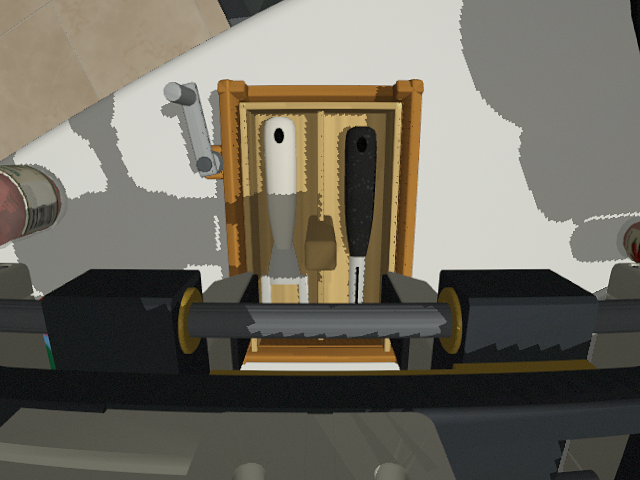

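The post at (320,250) is right under the tool and square to it. I'll descend and grip.

>>> arm_command:
  xyz:
    - [0,0,-10]
    - [0,0,-15]
    - [0,0,-15]
    - [0,0,-15]
    - [0,0,-15]
    - [0,0,-14]
    - [0,0,-12]
    - [0,0,-7]
    - [0,0,0]
  spin: [0,0,0,0,0,0,0,0,0]

```text
time: 8.45
tool_pos: [0.5536, -0.1186, 0.2397]
tool_rot: [-3.142, -0.002, 2.703]
contact_force: [0.0, 0.2, 0.6]
opening: 0.0547
grip_force: 0.0
```

>>> arm_command:
  xyz:
    - [0,0,0]
    - [0,0,0]
    - [0,0,0]
    - [0,0,0]
    - [0,0,0]
    - [0,0,0]
    - [0,0,0]
    - [0,0,0]
  spin: [0,0,0,0,0,0,0,0]
  jaw: -1
  squeeze: 40

```text
time: 9.25
tool_pos: [0.554, -0.1186, 0.241]
tool_rot: [3.141, 0.0, 2.703]
contact_force: [-0.7, 0.7, 3.8]
opening: 0.0196
grip_force: 40.0
```

Gripped at 19.6 mm with no wedging. I'll lift 95 mm.

>>> arm_command:
  xyz:
    - [0,0,3]
    - [0,0,5]
    - [0,0,7]
    - [0,0,8]
    - [0,0,9]
    - [0,0,9]
    - [0,0,9]
    - [0,0,9]
    - [0,0,9]
    - [0,0,9]
    - [0,0,8]
    - [0,0,6]
    - [0,0,4]
    - [0,0,0]
    - [0,0,0]
    - [0,0,0]
  spin: [0,0,0,0,0,0,0,0,0,0,0,0,0,0,0,0]

```text
time: 10.85
tool_pos: [0.5539, -0.1186, 0.3353]
tool_rot: [3.142, -0.001, 2.703]
contact_force: [-0.0, -0.0, -4.2]
opening: 0.0199
grip_force: 40.0
```

>>> arm_command:
  xyz:
    - [0,0,0]
    - [0,0,0]
    - [0,0,0]
    - [0,0,0]
    - [0,0,0]
    - [0,0,0]
    - [0,0,0]
    - [0,0,0]
    - [0,0,0]
    - [0,0,0]
    - [0,0,0]
    - [0,0,0]
    - [0,0,0]
    - [0,0,0]
    - [0,0,0]
    - [0,0,0]
    - [0,0,0]
    - [0,0,0]
    - [0,0,0]
    - [0,0,0]
  spin: [-1,-2,-3,-4,-5,-5,-5,-5,-5,-5,-5,-5,-5,-5,-5,-5,-5,-5,-5,-5]

```text
time: 12.85
tool_pos: [0.554, -0.1186, 0.3355]
tool_rot: [-3.141, 0.0, 1.128]
contact_force: [0.6, 0.5, -4.3]
opening: 0.0198
grip_force: 40.0
```

>>> arm_command:
  xyz:
    - [0,0,0]
    - [0,0,0]
    - [0,0,0]
    - [0,0,0]
    - [0,0,0]
    - [0,0,0]
    - [0,0,0]
    - [0,0,0]
    - [0,0,0]
    - [0,0,0]
    - [0,0,0]
    - [0,0,0]
    - [0,0,0]
    - [0,0,0]
    - [0,0,0]
    - [0,0,0]
    - [0,0,0]
    - [0,0,0]
    - [0,0,0]
    - [0,0,0]
  spin: [-5,-5,-5,-5,-5,-5,-5,-5,-5,-5,-5,-5,-5,-5,-5,-5,-4,-3,-2,-1]

```text
time: 14.85
tool_pos: [0.554, -0.1186, 0.3355]
tool_rot: [3.141, 0.0, -0.44]
contact_force: [-0.4, -0.7, -5.2]
opening: 0.0196
grip_force: 40.0
```

```bash
python3 - <<'E'
from h import *
np.set_printoptions(precision=4,suppress=True)
c=cam('wrist','w4.png'); W=world(c); s=observe(); print(s['tool_pos'],s['tool_rot'],s['contact_force'])
E
```

```text
[ 0.554  -0.1186  0.3355] [ 3.1414  0.0004 -0.4402] [ 0.2893 -0.2351 -4.2864]
```

View pics/w4.png

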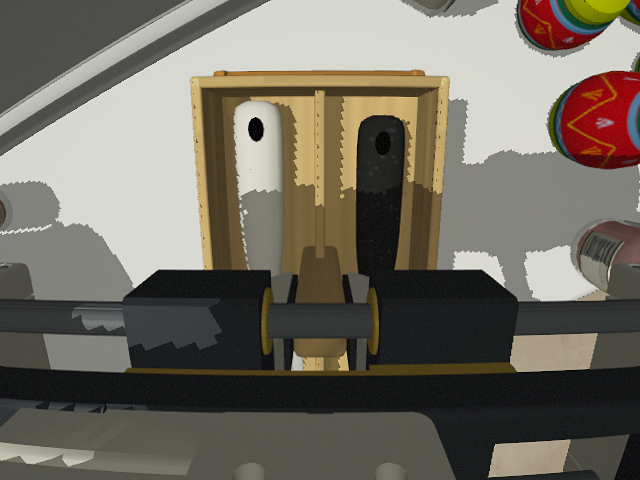

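The tray has turned and both utensils are lying in it. Its closed wall is now toward the box's full-height end (top of the image). I'll lower it, slowing near the rim.

>>> arm_command:
  xyz:
    - [0,0,-4]
    - [0,0,-8]
    - [0,0,-8]
    - [0,0,-8]
    - [0,0,-8]
    - [0,0,-8]
    - [0,0,-6]
    - [0,0,-4]
    - [0,0,-3]
    - [0,0,-3]
    - [0,0,-3]
    - [0,0,-3]
    - [0,0,-3]
    - [0,0,0]
  spin: [0,0,0,0,0,0,0,0,0,0,0,0,0,0]

```text
time: 16.3
tool_pos: [0.5542, -0.1187, 0.2665]
tool_rot: [3.142, -0.001, -0.438]
contact_force: [1.4, -1.1, -5.3]
opening: 0.0199
grip_force: 40.0
```

>>> arm_command:
  xyz:
    - [0,0,-3]
    - [0,0,-3]
    - [0,0,-3]
    - [0,0,-3]
    - [0,0,-3]
    - [0,0,-3]
    - [0,0,-2]
    - [0,0,-2]
    - [0,0,-1]
    - [0,0,-1]
    - [0,0,0]
  spin: [0,0,0,0,0,0,0,0,0,0,0]

```text
time: 17.4
tool_pos: [0.5542, -0.1187, 0.2429]
tool_rot: [3.142, -0.001, -0.438]
contact_force: [5.3, -2.8, -2.9]
opening: 0.0195
grip_force: 40.0
```

>>> arm_command:
  xyz:
    - [0.5,-0.2,0]
    - [0.5,-0.2,-1]
    - [0,0,-1]
    - [0,0,-1]
    - [0,0,0]
    - [0,0,0]
  spin: [0,0,0,0,0,0]

```text
time: 18.0
tool_pos: [0.5547, -0.1188, 0.2409]
tool_rot: [3.141, 0.0, -0.438]
contact_force: [-1.3, 0.6, 8.5]
opening: 0.0201
grip_force: 40.0
```

Seated: the grip height matches the original and the floor is reacting. I'll release and rise.

>>> arm_command:
  xyz:
    - [0,0,0]
    - [0,0,0]
    - [0,0,0]
    - [0,0,0]
    - [0,0,0]
    - [0,0,0]
  spin: [0,0,0,0,0,0]
  jaw: 0.2
  squeeze: 10

```text
time: 18.6
tool_pos: [0.5549, -0.119, 0.2396]
tool_rot: [3.141, 0.0, -0.438]
contact_force: [0.5, -0.3, 0.0]
opening: 0.0551
grip_force: 0.0
```

>>> arm_command:
  xyz:
    - [0,0,4]
    - [0,0,8]
    - [0,0,12]
    - [0,0,15]
    - [0,0,15]
    - [0,0,15]
    - [0,0,15]
    - [0,0,12]
    - [0,0,9]
    - [0,0,0]
    - [0,0,0]
  spin: [0,0,0,0,0,0,0,0,0,0,0]

```text
time: 19.7
tool_pos: [0.5549, -0.1189, 0.3446]
tool_rot: [3.141, 0.0, -0.438]
contact_force: [0.0, 0.4, -0.3]
opening: 0.055
grip_force: 0.0
```

```bash
python3 - <<'E'
from h import *
np.set_printoptions(precision=4,suppress=True)
c=cam('wrist','w5.png'); W=world(c); s=observe(); print(s['tool_pos'],s['tool_rot'],s['qpos'])
m=(W[...,2]>.085)&(W[...,2]<.12)
n,l,st,_=cv2.connectedComponentsWithStats(m.astype(np.uint8))
for k in range(1,n):
  if st[k,4]>60: P=W[l==k]; print(st[k],np.median(P,0),cv2.minAreaRect(P[:,:2].astype(np.float32)))
E
```

```text
[ 0.5548 -0.119   0.3442] [ 3.1414  0.0012 -0.4383] [-0.3462  0.4721  1.4951 -0.0001  1.1755  1.6629]
[   0    0  127   82 3861] [ 0.7395 -0.0346  0.1009] ((0.7396684288978577, -0.02956235036253929), (0.0029707096982747316, 0.09862186759710312), 0.13899892568588257)
[ 616   87   24   70 1130] [ 0.5461 -0.3302  0.0898] ((0.5442915558815002, -0.3336755335330963), (0.017075534909963608, 0.04414337873458862), 73.32201385498047)
[ 304  235   32   34 1045] [ 0.5542 -0.1184  0.0966] ((0.5526537299156189, -0.11766152083873749), (0.019807519391179085, 0.0203376617282629), 65.11422729492188)
```

View pics/w5.png

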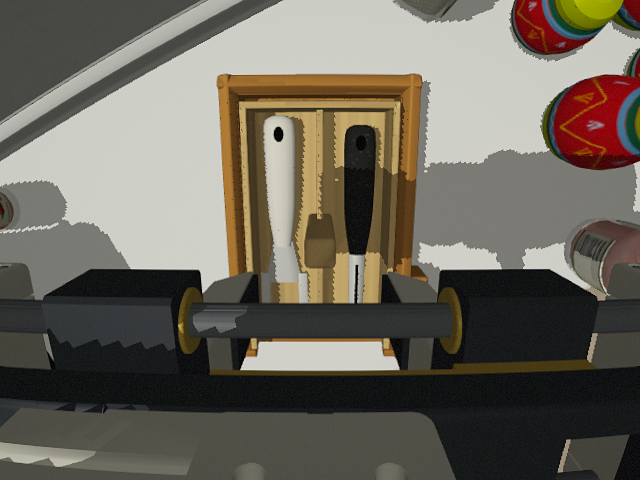

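The tray is home with its post at the same height as before. I'll swing back to the knob.

>>> arm_command:
  xyz:
    - [-6.55,-2,0]
    - [-6.55,-2,0]
    - [-6.55,-2,0]
    - [-6.55,-2,0]
    - [-6.55,-2,0]
    - [-6.55,-2,0]
    - [-6.55,-2,0]
    - [-6.55,-2,0]
    - [-6.55,-2,0]
    - [-6.55,-2,0]
    - [-6.55,-2,0]
    - [-6.55,-2,0]
    - [-6.55,-2,0]
    - [-6.55,-2,0]
    - [-6.55,-2,0]
    - [-6.55,-2,0]
    - [-6.55,-2,0]
    - [-6.55,-2,0]
    - [-6.55,-2,0]
    - [-6.55,-2,0]
  spin: [4,8,8,8,8,8,8,8,8,8,8,8,8,8,8,8,8,8,8,8]
  jaw: -0.2

```text
time: 21.75
tool_pos: [0.4236, -0.159, 0.344]
tool_rot: [-3.141, -0.002, 2.29]
contact_force: [-0.3, -0.9, -0.2]
opening: 0.0365
grip_force: 0.0
```

>>> arm_command:
  xyz:
    - [0,0,0]
    - [0,0,0]
    - [0,0,0]
    - [0,0,0]
    - [0,0,0]
    - [0,0,0]
    - [0,0,0]
    - [0,0,0]
  spin: [8,8,8,8,5,0,0,0]

```text
time: 22.55
tool_pos: [0.424, -0.159, 0.3445]
tool_rot: [3.141, -0.001, 2.928]
contact_force: [-0.0, -0.2, 0.0]
opening: 0.0369
grip_force: 0.0
```

```bash
python3 - <<'E'
from h import *
np.set_printoptions(precision=4,suppress=True)
c=cam('wrist'); W=world(c); s=observe(); print(s['tool_pos'],s['tool_rot'])
m=(W[...,2]>.075)&(W[...,2]<.12)
n,l,st,_=cv2.connectedComponentsWithStats(m.astype(np.uint8))
for k in range(1,n):
  if st[k,4]>60: P=W[l==k]; print(st[k],np.median(P,0),cv2.minAreaRect(P[:,:2].astype(np.float32)))
E
```

```text
[ 0.424  -0.159   0.3446] [ 3.1414 -0.0004  2.9288]
[313 239  18  20 290] [ 0.4254 -0.1577  0.0848] ((0.4263085126876831, -0.15786798298358917), (0.011438995599746704, 0.01104092039167881), 39.78900146484375)
[  31  257   83   44 2509] [ 0.4081 -0.3242  0.1022] ((0.4087257385253906, -0.3274427056312561), (0.044188302010297775, 0.02294573374092579), 77.3307876586914)
[ 43 333  47  17 588] [ 0.4478 -0.3404  0.103 ] ((0.4483477473258972, -0.34107786417007446), (0.033546168357133865, 0.01240572053939104), 77.49102783203125)
```

Knob at (0.425, -0.158), unmoved. I'll descend and cage it.

>>> arm_command:
  xyz:
    - [0,0,-10]
    - [0,0,-15]
    - [0,0,-15]
    - [0,0,-15]
    - [0,0,-15]
    - [0,0,-15]
    - [0,0,-10]
    - [0,0,-6]
    - [0,0,0]
  spin: [0,0,0,0,0,0,0,0,0]

```text
time: 23.5
tool_pos: [0.4238, -0.1589, 0.243]
tool_rot: [3.141, -0.001, 2.93]
contact_force: [-0.4, 0.3, 0.2]
opening: 0.0368
grip_force: 0.0
```

>>> arm_command:
  xyz:
    - [0,0,0]
    - [0,0,0]
    - [0,0,0]
    - [0,0,0]
  spin: [0,0,0,0]
  jaw: -0.66

```text
time: 23.9
tool_pos: [0.4241, -0.159, 0.2441]
tool_rot: [-3.141, 0.001, 2.93]
contact_force: [0.4, -0.4, -0.1]
opening: 0.0164
grip_force: 0.0
```

>>> arm_command:
  xyz:
    - [1.2,4.4,0]
    - [1.6,4.3,0]
    - [2.0,4.1,0]
    - [2.4,3.9,0]
    - [2.8,3.6,0]
    - [3.2,3.3,0]
    - [3.5,3.0,0]
    - [3.8,2.6,0]
    - [4.0,2.3,0]
    - [4.2,1.8,0]
    - [4.4,1.4,0]
    - [4.5,1.0,0]
    - [4.6,0.5,0]
    - [4.6,0.1,0]
    - [4.6,-0.4,0]
    - [4.5,-0.9,0]
    - [4.4,-1.3,0]
    - [4.3,-1.7,0]
    - [0,0,0]
  spin: [-5.73,-5.73,-5.73,-5.73,-5.73,-5.73,-5.73,-5.73,-5.73,-5.73,-5.73,-5.73,-5.73,-5.73,-5.73,-5.73,-5.73,-5.73,0]

```text
time: 25.8
tool_pos: [0.4889, -0.1271, 0.2438]
tool_rot: [3.141, -0.0, 1.129]
contact_force: [0.3, 0.5, 1.5]
opening: 0.0156
grip_force: 0.0
```

Catch is closed. I'll open, rise, and verify from above.

>>> arm_command:
  xyz:
    - [0,0,0]
    - [0,0,0]
    - [0,0,0]
    - [0,0,5]
    - [0,0,15]
    - [0,0,20]
    - [0,0,20]
    - [0,0,20]
    - [0,0,20]
    - [0,0,0]
  spin: [0,0,0,0,0,0,0,0,0,0]
  jaw: -0.2

```text
time: 26.8
tool_pos: [0.4891, -0.1272, 0.3466]
tool_rot: [3.136, -0.0, 1.131]
contact_force: [-0.6, -0.3, -0.2]
opening: 0.0369
grip_force: 0.0
```

```bash
python3 - <<'E'
from h import *
np.set_printoptions(precision=4,suppress=True)
c=cam('wrist','w6.png'); W=world(c); s=observe(); print(s['tool_pos'],s['contact_force'])
m=(W[...,2]>.075)&(W[...,2]<.12)
n,l,st,_=cv2.connectedComponentsWithStats(m.astype(np.uint8))
for k in range(1,n):
  if st[k,4]>60: P=W[l==k]; print(st[k],np.median(P,0),cv2.minAreaRect(P[:,:2].astype(np.float32)))
E
```

```text
[ 0.4887 -0.127   0.3449] [ 0.4292  1.0876 -0.4724]
[626   0  14  44 324] [ 0.7396 -0.0759  0.0782] ((0.7397304773330688, -0.08035260438919067), (0.00483080605044961, 0.02919073961675167), 0.10199834406375885)
[ 383  175   38   35 1230] [ 0.5513 -0.1159  0.0966] ((0.5526233911514282, -0.11732091009616852), (0.01965247094631195, 0.020193375647068024), 65.45941162109375)
[306 233  18  20 282] [ 0.4876 -0.1247  0.0847] ((0.48726820945739746, -0.12546497583389282), (0.011058961041271687, 0.011592049151659012), 72.02540588378906)
```

View pics/w6.png

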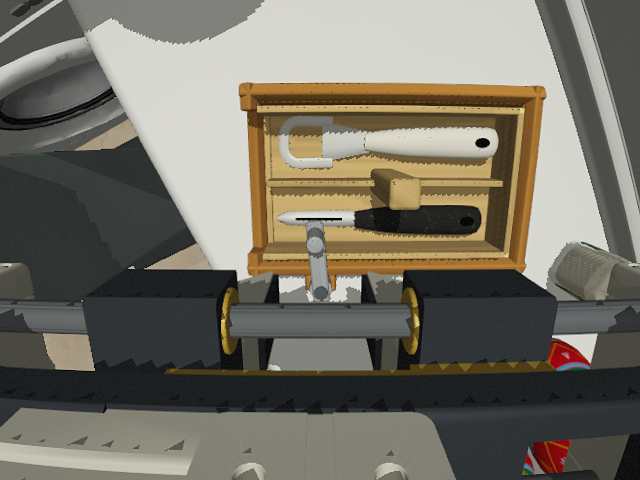

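The catch (315,260) is squarely over the tray. The tray is home with its open end at the low end, and both utensils are inside.

```bash
python3 -c "
from cell import *
print(hand_in())"
```

```text
the job is handed in; nothing more can be done
None
```

Handed in after about 27 s of arm time: the tray is turned, its open end at the box's low end and fully home, the catch is closed squarely over it, both utensils are in the tray, and the arm never went near the other things; no pass/fail result came back.

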